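# Clip the relay module onto the microscope controller's rail

### The arm

A 7-joint arm with a two-finger parallel gripper is mounted at the origin on the work surface. World frame = base frame: x ahead of the robot, y to its left, z up, the work surface at z = 0. Lengths are in m, angles in rad, forces in N, time in s.
With the tool pointing down it reaches from about 0.425 to 0.825 m from the base axis. Payload 3.6 kg.
Tool frame: the origin (TCP) lies on the front face of the gripper's body, between the roots of the fingers; the fingertips stand nose_length ahead of it and the grasp point (between the pads) lies 65 mm ahead of it (nose_length is the distance from the TCP to the fingertips, in m); z points along the fingers, y is the direction in which the jaws open and shut (so a half turn about z gives the same grasp; the last joint's range is limited). The gripper opens to 93 mm and grips with 3 to 60 N. Pads are 15 mm wide; open, the fingers measure 128 mm over their backs; the gripper's body (75 mm by 188 mm) begins 65 mm behind the grasp point.
Start: joints at [-1.143, 0.615, -0.013, 1.423, 0.008, 1.103, -0.04], TCP at [0.285, 0.584, 0.303] pointing down, gripper open.
Joint ranges: [-3.12, 3.12], [-0.3, 2.06], [-1.34, 1.32], [0.26, 2.42], [-1.36, 4.5], [0.01, 1.98], [-2.84, 2.84]. Speed limits (rad/s): [2.79, 2.79, 3.14, 3.14, 3.14, 3.14, 3.14].

### API

Orientations are given as a unit quaternion [x, y, z, w].
In Python, from station import * gives the robot as it stands.
- The arm moves only by the tool apply_moves, never from a script. Its argument "steps" is one flat list of numbers, 7 for each row, row after row: the finger opening in cm, from 0 to 9.3, then the shift along the tool's x, y, z in cm, then the turn, a rotation vector about the tool's x, y, z in degrees. In form: [claw, tx, ty, tz, rx, ry, rz, claw, tx, ty, tz, rx, ry, rz, ...]. A call has exactly 10 rows; each row is the pose to reach, as a shift and turn from the pose measured when the call began, along the tool's axes at that moment; what a row does not reach only later rows make up. A row lasts 1/12 s, in which the tool goes at most 41.7 mm and 7.16 degrees, less where a joint would pass 70% of its speed; a pose out of reach is approached as far as the arm can. A call with a gripper value outside its range is refused whole. The fingers move at their own pace and stop on an object; "force" is the grip in N (left out, the last holds). Time passes only in rows, so rows that repeat a pose let the fingers close, or fill a call up. It gives the time, the measured TCP pose, the force and the opening at its end, in the units of the state.
- sense(): the state, without advancing time (a new reading comes with each control period).
- read_camera(name): name is "scene" or "top" or "wrist"; returns (picture, depth): 480x640x3 uint8, red, green, blue; 480x640 float32, m along the optical axis (not along the pixel's ray), 0 where there is no reading.
- camera_model(name): a dict with "intrinsics" (3x3 intrinsics, pixels), "origin" and "rotation" of the camera in the world. Camera axes: x right, y up, looking along -z (the intrinsics and any distortion apply to the point x, -y, -z); pixel columns grow to the right and rows downward; lengths in m; the calibration is good to about 2 mm. The wrist camera is an equidistant fisheye: a pixel r from the principal point sees the ray r / f radians off the axis. A picture is of the moment at which its call begins: read the wrist's pose just before it. camera_model takes no time and is no camera call; for the wrist camera it gives the pose at the moment of the call.
- sign_off(): hands the job in, once; it reports no verdict.
The state is a dict: "time_s": time; "joint_pos": joint angles; "qd": joint speeds; "joint_efforts": joint torques, N m; "ee_pos": TCP position; "ee_rot": TCP orientation; "ft_force": force on the tool from outside, world axes, zero at the start; "moment": the same for the moment, N m; "gripper_width": finger opening in m.
Only numpy, scipy, OpenCV 4.12 (cv2) and the standard library are available. Lean on these libraries where they do the work, as an engineer would, in place of code of your own. Each camera call takes 0.05 s, during which the arm holds its last target.

### The job

Fit the relay module (the one with the stepped top, a hooked lip under one end and a sprung foot under the other) onto the bare stretch of the steel mounting rail, about midway along that stretch: hook its lip under the rail's edge on the robot's side, then rock it down until the foot clicks under the far edge and the module sits flat and square on the rail. Let go of it, and leave the box with the round knob where it stands.

Things in the scene. Friction and masses are not known exactly. Their poses are not given: they have to be found in the camera images.
- relay_center (a point): Centre (40 mm up) of the grey relay module: 84 long (x), 40 wide (y), 80 tall, about 0.25 kg. Heights above its underside: main body 20 to 55 mm; raised middle block, 50 long, 40 wide, 55 to 80 mm (grip its ±y sides). Body floor flat, 20 mm up; under it a rigid hooked leg at -x and the sprung foot at +x. Starts upright on these, its -x end towards the robot within 0.4 rad.
- relay_lip (a point): Tip of the module's lip, at (-24, 0, -36) mm from relay_center, same axes. The leg spans x -42 to -31, full width, down to the underside; the lip points from it to +x. Slot between lip and floor: 8 mm high at the leg, 13 at the tip. To hook: lip end tilted 15 degrees down, leg's lowest edge 1 to 3 mm over the rail's plate, leg outside the rail's -x edge; move to +x until the leg meets the edge.
- relay_foot (a joint): White sprung foot under the module's +x end: leg 28 mm wide, x 32 to 40, with an inward nose (tip x 25.5, top 13.5 mm above the underside) and a ramp below it. Value in m: 0 at rest, up to 0.008 pushed out to +x; spring 1.6 N plus 0.4 N/mm. Pressed down (5 to 20 N), the ramp rides over the rail's far edge, and the foot springs back to about 0 when its nose has snapped under.
- rail_mid (a point): Middle of the bare stretch of rail, on top. Steel strip 60 wide (x), 5 thick, along y, on a 24 wide, 16 tall web on a fixed 8 mm plate (170 x 300); top 29 mm over the bench. -x edge towards the robot (within 0.3 rad). Bare to +112 mm y (8 mm tall stop) and -115 (fixed grey unit, 79 tall). Module seated: axes along the rail's, floor on the top, relay_center 20 mm above this point, 1 to 2 mm play in x.
- knobbox_center (a point): Centre (26 mm above the bench) of a bystander: flat-topped grey plastic box, 76 by 52 by 50 mm, on four rubber feet, with a black round knob (34 mm across, 18 mm tall) on top; no lip, no sprung foot. To be left where it stands.
Things that resemble listed ones, but are neither listed nor needed, are in the scene too. What is shaped like the part that bears relay_center but orange is not meant.

How it is judged:
By the outcome, as a careful person would: the job done as asked, in the order asked, and still so for the second after the job is handed in, with the robot touching nothing.
It also fails if it takes over 42 s, if anything falls off the work surface, if the arm or the gripper's body presses on something with over 40 N, if the wrist force passes 120 N, or if a joint passes its speed limit or range.

## Working session

There is one attempt and no reset: what is moved stays moved. The work goes in short steps, Python scripts to look and compute and a tool call to move; the robot and the scene stay as the last step left them, time stands still between calls to the robot, and variables do not carry over. Pictures are saved under pics/ and viewed, and the job is handed in when it is done.

Besides the shell and the picture viewer there is one more tool, called after "Emit:" as a command line: name --argument value ..., lists and objects as JSON in quotes. apply_moves: Moves the arm, as the interface text tells. Its arguments: {"type":"object","properties":{"steps":{"type":"array"},"force":{"type":"number"}},"required":["steps"]}

```bash
mkdir -p pics; ls
cat > h.py <<'E'
from station import *
import numpy as np, cv2
from scipy.spatial.transform import Rotation as R
def snap(n,fn):
    m=camera_model(n); im,d=read_camera(n)
    cv2.imwrite('pics/'+fn+'.png',im[:,:,::-1]); np.savez('pics/'+fn+'.npz',im=im,d=d,K=m['intrinsics'],o=m['origin'],r=m['rotation'])
    return im,d,m
def pts(d,m):
    K=np.array(m['intrinsics']);v,u=np.mgrid[:480,:640]
    c=np.stack([(u-K[0,2])/K[0,0]*d,-(v-K[1,2])/K[1,1]*d,-d],-1)
    return c@np.array(m['rotation']).T+np.array(m['origin'])
E
python3 - <<'E'
from h import *
print(sense())
for n in ['scene','top','wrist']:
    im,d,m=snap(n,n+'0'); print(n,m, (d>0).mean())
E
```

```text
pics
{'time_s': 0.0, 'joint_pos': array([-1.14350617,  0.61589927, -0.01260929,  1.42490465,  0.0080881 ,
        1.10336888, -0.04037334]), 'qd': array([ 0.00096217, -0.00095172, -0.00253782,  0.00092004, -0.00150618,
        0.00076347, -0.00089042]), 'joint_efforts': array([-1.04147231e-03, -4.58936763e+01,  2.08681687e-01, -1.65751988e+01,
       -6.10755058e-02,  2.05028808e-02,  2.41883281e-04]), 'ee_pos': array([0.28468133, 0.5837016 , 0.30159195]), 'ee_rot': array([ 2.24913113e-01,  9.74378002e-01, -1.23591118e-03, -2.70289482e-04]), 'ft_force': array([ 0.71672101,  0.31737949, -0.18902751]), 'moment': array([ 0.02945173, -0.02568158, -0.03760634]), 'gripper_width': 0.09320702848734178}
scene {'intrinsics': array([[459.81790591,   0.        , 324.49875781],
       [  0.        , 459.81790591, 239.6825419 ],
       [  0.        ,   0.        ,   1.        ]]), 'origin': array([0.89846784, 0.25371786, 0.57493277]), 'rotation': array([0.1911609 , 0.26100405, 0.76298682, 0.5596298 ])} 0.9959635416666667
top {'intrinsics': array([[577.31134097,   0.        , 322.6855011 ],
       [  0.        , 577.31134097, 243.84542936],
       [  0.        ,   0.        ,   1.        ]]), 'origin': array([0.44453173, 0.13463263, 0.8687478 ]), 'rotation': array([ 0.02624982, -0.02659285, -0.69997676,  0.71318742])} 0.9960481770833334
wrist {'intrinsics': array([[371.64829954,   0.        , 320.68762555],
       [  0.        , 371.64829954, 241.85384416],
       [  0.        ,   0.        ,   1.        ]]), 'origin': array([0.22590785, 0.61199919, 0.38376632]), 'rotation': array([-0.1017009 , -0.06291255,  0.52601117,  0.84202802])} 0.9224186197916666
```

View pics/scene0.png

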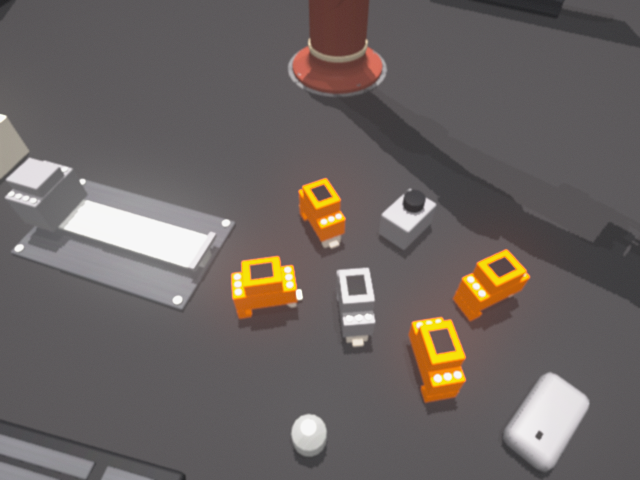

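View pics/top0.png

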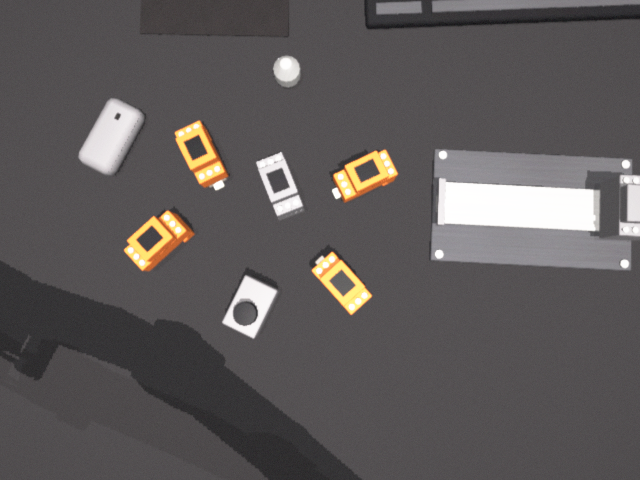

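View pics/wrist0.png

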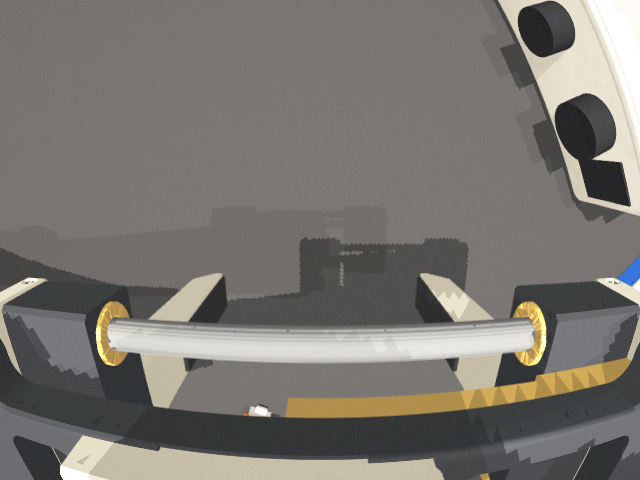

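The grey relay is at scene (357,300) and top (280,185), with its foot on the far side. The rail's bare strip runs from top (445,205) to (595,208), and the knob box is at top (250,305). Next I'll measure these.

```bash
cat > h2.py <<'E'
from h import *
def load(fn):
    z=np.load('pics/'+fn+'.npz'); im=z['im'];d=z['d']
    Rm=R.from_quat(z['r']).as_matrix() if z['r'].size==4 else z['r']
    return im,d,pts(d,dict(intrinsics=z['K'],rotation=Rm,origin=z['o']))
def rect(xy):
    (c,s,a)=cv2.minAreaRect((xy*1000).astype(np.float32)); return np.round(c,1),np.round(s,1),round(a,2)
E
python3 - <<'E'
from h2 import *
for n,reg_rel,reg_rail,kb in [('top0',(145,225,250,310),(145,275,425,640),(265,345,215,285)),('scene0',(260,350,330,380),(150,305,0,240),(180,255,370,440))]:
    im,d,P=load(n); print(n,'bench z',np.median(P[...,2][d>0]))
    def reg(r): 
        m=np.zeros((480,640),bool); m[r[0]:r[1],r[2]:r[3]]=1; return m&(d>0)
    q=im.astype(int); sat=q.max(-1)-q.min(-1)
    m=reg(reg_rel)
    z=P[...,2]
    print(' hist',np.histogram(z[m],bins=np.arange(-.005,.1,.005)))
    for lo,hi in [(.07,.09),(.045,.065)]:
        k=m&(z>lo)&(z<hi)&(sat<40)
        print('relay',lo,k.sum(),rect(P[k][:,:2]),np.median(z[k]))
    m=reg(reg_rail)
    print(' hist',np.histogram(z[m],bins=np.arange(-.005,.1,.005))[0])
    k=m&(z>.025)&(z<.033)&(q.min(-1)>150)
    print('rail',k.sum(),rect(P[k][:,:2]),np.median(z[k]))
    k=m&(z>.033)&(z<.043); print('stop',k.sum(),rect(P[k][:,:2]))
    k=m&(z>.068)&(z<.09); print('unit top',k.sum(),rect(P[k][:,:2]) if k.any() else 0)
    k=m&(z>.045)&(z<.09); print('unit',k.sum(),rect(P[k][:,:2]))
    k=m&(z>.005)&(z<.012); print('plate',k.sum(),rect(P[k][:,:2]))
    m=reg(kb); k=m&(z>.045)&(z<.058); print('kb',rect(P[k][:,:2]),np.median(z[k]))
E
```

```text
top0 bench z 0.0008176840707744271
 hist (array([1123, 1875,   15,   11,   16,   11,   13,   14,   15,   13,   14,
        173,  393,   27,   17,   16,  351,  690,    0,    0]), array([-0.005,  0.   ,  0.005,  0.01 ,  0.015,  0.02 ,  0.025,  0.03 ,
        0.035,  0.04 ,  0.045,  0.05 ,  0.055,  0.06 ,  0.065,  0.07 ,
        0.075,  0.08 ,  0.085,  0.09 ,  0.095]))
relay 0.07 1057 (array([591. , 199.1]), array([51. , 39.9]), 22.42) 0.0805234743450971
relay 0.045 607 (array([591.1, 199. ]), array([84.9, 39.8]), 22.65) 0.05585575980657209
 hist [ 1929  3228 11389  2077     9    20  4086  2316   404   117   115   101
   121   124   108   124   115   128   444   188]
rail 6232 (array([ 569. , -154.3]), array([231.2,  60.7]), 88.13) 0.029409212131260187
stop 586 (array([ 568.7, -172.7]), array([284.5,  82.9]), 87.6)
unit top 855 (array([ 564.4, -283.8]), array([85.7, 37.5]), 1.02)
unit 1380 (array([ 564.4, -290.5]), array([49.7, 85.5]), 89.87)
plate 13293 (array([ 566.5, -172.3]), array([311.3, 174.2]), 88.17)
kb (array([416. , 237.1]), array([52.2, 76.1]), 65.19) 0.050262314881776016
sc
[... 401 characters left out ...]
197.8]), array([50.8, 40.1]), 22.71) 0.07963860384739183
relay 0.045 681 (array([589.8, 197.4]), array([85.3, 40.2]), 23.49) 0.05482667150322762
 hist [ 8272  8702 10103   374    89   140  4127   854   462   191   177   272
   299   192   183   203   202   190   546   197]
rail 4672 (array([ 567.6, -152.4]), array([238.4,  63.3]), 88.61) 0.028947690495642775
stop 687 (array([ 566.6, -208.6]), array([537.2, 105.9]), 82.11)
unit top 1207 (array([ 563. , -294.3]), array([56.6, 85.9]), 86.82)
unit 2264 (array([ 580. , -132.7]), array([383.7,  87.6]), 84.1)
plate 10405 (array([ 559.5, -250.7]), array([453.3, 188. ]), 84.4)
kb (array([415.6, 235.8]), array([52.2, 77.2]), 64.82) 0.04953846669436468
```

```bash
cat >> h2.py <<'E'
def rel(p,Rt,s=None):
    s=s or sense(); R0=R.from_quat(s['ee_rot']); t=R0.inv().apply(np.array(p)-s['ee_pos'])*100
    rv=(R0.inv()*Rt).as_rotvec(degrees=True); print('tcp',s['ee_pos'].round(4),'rel cm',t.round(2),'deg',rv.round(2)); return t,rv
def toolR(yaw,tilt=0): # yaw of module x deg; tilt: +x end up by tilt deg
    M=R.from_euler('z',yaw,degrees=True)*R.from_euler('y',-tilt,degrees=True)
    return M*R.from_matrix(np.array([[-1,0,0],[0,1,0],[0,0,-1]]).T)
def modpose(c,yaw,tilt,off): # module centre -> tcp ; off = (grasp x offset, grasp z above underside)
    M=R.from_euler('z',yaw,degrees=True)*R.from_euler('y',-tilt,degrees=True)
    return np.array(c)+M.apply([off[0],0,off[1]-.04+.065]), toolR(yaw,tilt)
E
python3 - <<'E'
from h2 import *
import station; print([ (k,getattr(station,k)) for k in dir(station) if 'nose' in k or isinstance(getattr(station,k),float)])
p,r=modpose([.590,.198,.04+.12],22.6,0,(.008,.064)); print(p); rel(p,r)
# rail yaw via edge fits
im,d,P=load('top0')
q=im.astype(int); z=P[...,2]; m=np.zeros((480,640),bool); m[170:240,455:585]=1
m&=(abs(z-.0294)<.003)&(q.min(-1)>150)
for fn in (min,max):
    e=[]
    for c in range(455,585):
        rr=np.where(m[:,c])[0]
        if len(rr): e.append(P[fn(rr),c,:2])
    e=np.array(e); k=np.polyfit(e[:,1],e[:,0],1); print(np.degrees(np.arctan(-k[0])),'... x at y=-.154',np.polyval(k,-.154))
for col in (210,):
  for c in list(range(434,452))+list(range(590,606)): print(c,P[col,c].round(4)*1000,end=';')
E
```

```text
[('nose_length', 0.0841)]
[0.59738568 0.20107436 0.249     ]
tcp [0.2848 0.5838 0.3019] rel cm [-44.88 -20.69   5.33] deg [ -0.1   -0.05 -48.6 ]
-1.855146660117119 ... x at y=-.154 0.5981924537439123
-1.8608782372428623 ... x at y=-.154 0.5394718343156578
434 [563.1 -31.4   8.2];435 [562.9 -32.6   9.5];436 [562.3 -33.2  14.3];437 [559.5 -30.6  34.9];438 [558.7 -30.9  40.4];439 [559.4 -33.3  36.1];440 [559.  -34.2  38.8];441 [559.2 -35.8  37.6];442 [559.4 -37.6  36.1];443 [559.7 -39.4  34.6];444 [559.5 -40.5  36.3];445 [560.4 -43.3  29.6];446 [560.6 -45.   28.8];447 [560.6 -46.4  29. ];448 [560.6 -47.8  29.1];449 [560.5 -49.1  30.1];450 [560.9 -51.3  27. ];451 [560.9 -52.6  27.7];590 [ 564.5 -256.1   28.9];591 [ 564.6 -257.7   28.6];592 [ 564.7 -259.4   28.1];593 [ 564.7 -260.9   28. ];594 [ 564.6 -261.7   29.4];595 [ 564.7 -263.4   28.9];596 [ 564.5 -264.3   30.2];597 [ 564.9 -267.1   27.3];598 [ 564.5 -267.1   30.4];599 [ 564.1 -266.9   33.8];600 [ 563.5 -266.2   38.3];601 [ 563.7 -268.4   36.9];602 [ 563.3 -268.4   39.7];603 [ 562.6 -267.5   44.6];604 [444.5 134.6 868.7];605 [ 562.2 -268.8   47.9];
```

Emit:
apply_moves --steps '[6, -22, -10, 0, 0, 0, -24, 6, -44.9, -20.7, 5.3, 0, 0, -48.6, 6, -44.9, -20.7, 5.3, 0, 0, -48.6, 6, -44.9, -20.7, 5.3, 0, 0, -48.6, 6, -44.9, -20.7, 5.3, 0, 0, -48.6, 6, -44.9, -20.7, 5.3, 0, 0, -48.6, 6, -44.9, -20.7, 5.3, 0, 0, -48.6, 6, -44.9, -20.7, 5.3, 0, 0, -48.6, 6, -44.9, -20.7, 5.3, 0, 0, -48.6, 6, -44.9, -20.7, 5.3, 0, 0, -48.6]' --force 50

```text
time_s: 0.98
ee_pos: [0.5476, 0.2613, 0.2583]
ee_rot: [-0.196, 0.981, -0.001, -0.001]
ft_force: [0.2, 0.6, -0.8]
gripper_width: 0.0598
```

Run:
```python
from h2 import *
p,r=modpose([.590,.198,.04+.12],22.6,0,(.008,.064)); rel(p,r); s=sense(); print(s['joint_pos'].round(2),s['gripper_width'],s['time_s'])
```

```text
tcp [0.5476 0.2613 0.2583] rel cm [-2.28 -7.47  0.94] deg [-0.07 -0.11 -0.01]
[-0.34  0.6  -0.23  1.61  0.16  0.95  1.34] 0.059804510247396324 0.9833
```

Emit:
apply_moves --steps '[6, -2.3, -7.5, 0.9, 0, 0, 0, 6, -2.3, -7.5, 0.9, 0, 0, 0, 6, -2.3, -7.5, 2.0, 0, 0, 0, 6, -2.3, -7.5, 4.0, 0, 0, 0, 6, -2.3, -7.5, 5.5, 0, 0, 0, 6, -2.3, -7.5, 6, 0, 0, 0, 6, -2.3, -7.5, 6, 0, 0, 0, 6, -2.3, -7.5, 6, 0, 0, 0, 6, -2.3, -7.5, 6, 0, 0, 0, 6, -2.3, -7.5, 6, 0, 0, 0]'

```text
time_s: 1.82
ee_pos: [0.5981, 0.2013, 0.1996]
ee_rot: [-0.196, 0.981, -0.001, 0.0]
ft_force: [0.2, 0.7, 0.2]
gripper_width: 0.0602
```

Run:
```python
from h2 import *
p,r=modpose([.590,.198,.04],22.6,0,(.008,.064)); rel(p,r); 
snap('wrist','wrist1');snap('top','top1')
```

```text
tcp [0.5981 0.2013 0.1996] rel cm [0.07 0.02 7.06] deg [-0.08  0.02  0.01]
```

View pics/wrist1.png

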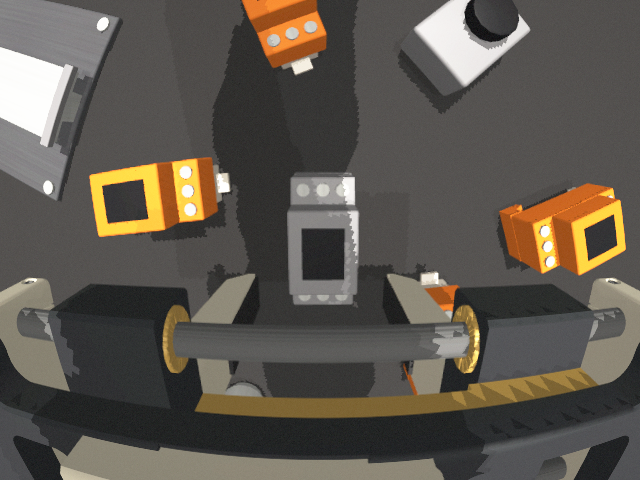

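The grey module sits centred between the fingers in the wrist view, at about (323,250). I'll go down and grip.

Emit:
apply_moves --steps '[6, 0, 0, 3, 0, 0, 0, 6, 0, 0, 5.5, 0, 0, 0, 6, 0, 0, 7, 0, 0, 0, 6, 0, 0, 7, 0, 0, 0, 6, 0, 0, 7, 0, 0, 0, 3, 0, 0, 7, 0, 0, 0, 3, 0, 0, 7, 0, 0, 0, 3, 0, 0, 7, 0, 0, 0, 3, 0, 0, 7, 0, 0, 0, 3, 0, 0, 7, 0, 0, 0]' --force 50

```text
time_s: 2.75
ee_pos: [0.5985, 0.2016, 0.1306]
ee_rot: [-0.196, 0.981, -0.0, 0.001]
ft_force: [-0.4, 0.9, 3.5]
gripper_width: 0.0398
```

Emit:
apply_moves --steps '[3, 0, 0, 0, 0, 0, 0, 3, 0, 0, -1, 0, 0, 0, 3, 0, 0, -4, 0, 0, 0, 3, 0, 0, -7, 0, 0, 0, 3, 0, 0, -8, 0, 0, 0, 3, 0, 0, -8, 0, 0, 0, 3, 0, 0, -8, 0, 0, 0, 3, 0, 0, -8, 0, 0, 0, 3, 0, 0, -8, 0, 0, 0, 3, 0, 0, -8, 0, 0, 0]'

```text
time_s: 3.58
ee_pos: [0.5975, 0.2013, 0.2088]
ee_rot: [-0.196, 0.981, -0.001, -0.0]
ft_force: [-0.4, -0.4, -2.2]
gripper_width: 0.0397
```

Run:
```python
from h2 import *
s=sense(); print(s['ee_pos'],s['gripper_width'],s['ft_force'])
snap('wrist','wrist2');snap('scene','scene2')
# hook approach: module tilted 15, lip end down
M=R.from_euler('z',-1.86,degrees=True); T=R.from_euler('y',-15,degrees=True)
Rm=np.array([.568,-.1535,.029])
# leg lowest point (-42..-31 , -40): corners
for c in ([-.042,0,-.04],[-.031,0,-.04],[-.024,0,-.036],[-.031,0,-.020],[-.031,0,-.028]): print(c,T.apply(c).round(4))
```

```text
[0.59753267 0.20125744 0.20878408] 0.03974801121558285 [-0.44155854 -0.37279119 -2.19367679]
[-0.042, 0, -0.04] [-0.0302  0.     -0.0495]
[-0.031, 0, -0.04] [-0.0196  0.     -0.0467]
[-0.024, 0, -0.036] [-0.0139  0.     -0.041 ]
[-0.031, 0, -0.02] [-0.0248  0.     -0.0273]
[-0.031, 0, -0.028] [-0.0227  0.     -0.0351]
```

View pics/wrist2.png

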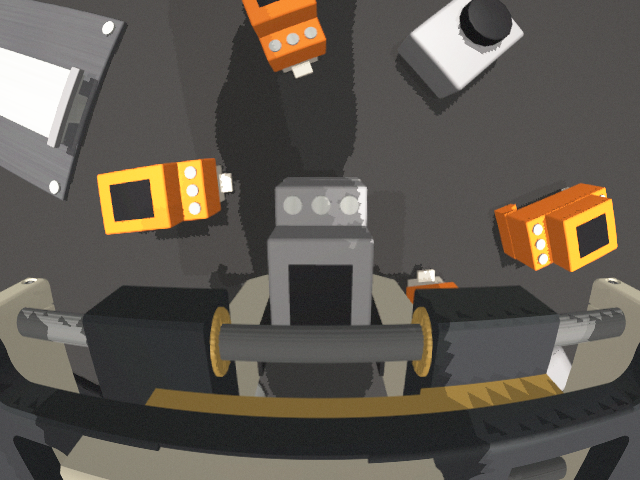

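View pics/scene2.png

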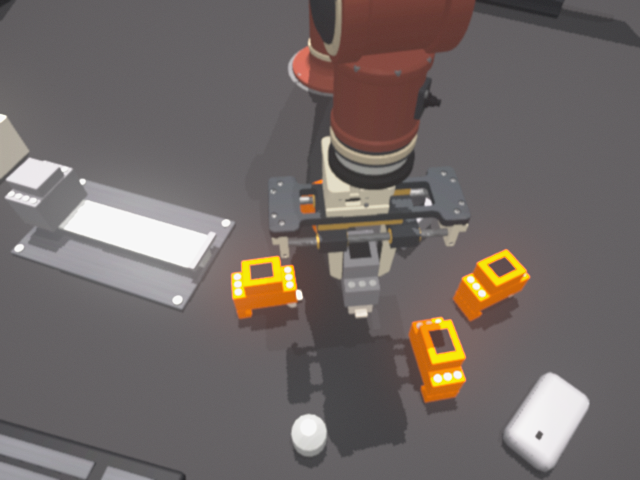

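Grasp is good: opening 39.7 mm, module hanging square. Now I'll compute the carry to a tilted pose in front of the rail.

```bash
cat >> h2.py <<'E'
OFF=(.0092,.0656); RAIL=np.array([.568,-.1535,.029]); RY=-1.86
def railc(x,y,z): # rail-frame xy, world z
    return np.r_[RAIL[:2]+R.from_euler('z',RY,degrees=True).apply([x,y,0])[:2],z]
def go(x,y,z,tilt,s=None): return rel(*modpose(railc(x,y,z),RY,tilt,OFF),s)
def cur():
    s=sense(); Rt=R.from_quat(s['ee_rot']); M=Rt*toolR(0,0).inv()
    c=s['ee_pos']-M.apply([OFF[0],0,OFF[1]+.025]); e=R.from_euler('z',-RY,degrees=True)
    f=e.apply(s['ft_force'])
    print('t',round(s['time_s'],2),'centre rail frame mm',np.r_[(e.apply(c-RAIL)*1000)[:2],c[2]*1000].round(2),'euler zyx',(e*M).as_euler('ZYX',degrees=True).round(2),'F rail',f.round(1),'w',round(s['gripper_width'],4))
E
python3 - <<'E'
from h2 import *
cur(); go(-.030,0,.16,15)
E
```

```text
t 3.68 centre rail frame mm [ 10.09 351.86 118.84] euler zyx [ 2.448e+01 -2.000e-02 -6.000e-02] F rail [ 0.1 -0.4 -3.6] w 0.0395
tcp [0.5979 0.2015 0.2094] rel cm [ 20.47 -29.77  -4.02] deg [  3.15 -14.74  24.35]
```

Emit:
apply_moves --steps '[3, 0, 0, -4, 0, 0, 0, 3, 2.5, -3.5, -4, 0, 0, 3, 3, 5, -7, -4, 0.4, -2, 6, 3, 7.5, -11, -4, 0.8, -4, 9, 3, 10, -14.5, -4, 1.2, -6, 12, 3, 12.5, -18, -4, 1.7, -8, 15, 3, 15, -22, -4, 2.1, -10, 18, 3, 17.5, -25.5, -4, 2.6, -12, 21, 3, 20.5, -29.8, -4, 3.1, -14.7, 24.4, 3, 20.5, -29.8, -4, 3.1, -14.7, 24.4]'

```text
time_s: 4.52
ee_pos: [0.5203, -0.1569, 0.2491]
ee_rot: [0.02, 0.991, -0.003, 0.129]
ft_force: [-0.3, -0.5, -2.8]
gripper_width: 0.04
```

Run:
```python
from h2 import *
cur(); go(-.030,0,.16,15);go(-.030,0,.10,15)
```

```text
t 4.52 centre rail frame mm [-33.3   -5.13 159.16] euler zyx [ -0.42 -14.83  -0.07] F rail [-0.2 -0.5 -2.8] w 0.04
tcp [ 0.5203 -0.1569  0.2491] rel cm [-0.31  0.49 -0.  ] deg [-0.17 -0.17 -0.4 ]
tcp [ 0.5203 -0.1569  0.2491] rel cm [1.23 0.5  5.8 ] deg [-0.17 -0.17 -0.4 ]
```

Emit:
apply_moves --steps '[3, 0.3, 0.3, 2, 0, 0, -0.4, 3, 0.9, 0.5, 4, 0, -0.2, -0.4, 3, 1.2, 0.5, 5.8, 0, -0.2, -0.4, 3, 1.2, 0.5, 5.8, 0, -0.2, -0.4, 3, 1.2, 0.5, 5.8, 0, -0.2, -0.4, 3, 1.2, 0.5, 5.8, 0, -0.2, -0.4, 3, 1.2, 0.5, 5.8, 0, -0.2, -0.4, 3, 1.2, 0.5, 5.8, 0, -0.2, -0.4, 3, 1.2, 0.5, 5.8, 0, -0.2, -0.4, 3, 1.2, 0.5, 5.8, 0, -0.2, -0.4]'

```text
time_s: 5.35
ee_pos: [0.5239, -0.1521, 0.1906]
ee_rot: [0.016, 0.991, -0.004, 0.131]
ft_force: [-1.0, -0.2, -4.0]
gripper_width: 0.04
```

Run:
```python
from h2 import *
cur(); go(-.030,0,.062,15)
snap('wrist','wrist3');snap('scene','scene3')
im=cv2.imread('pics/scene3.png')[100:330,0:300]; cv2.imwrite('pics/scene3c.png',cv2.resize(im,None,fx=2.6,fy=2.6,interpolation=3))
```

```text
t 5.35 centre rail frame mm [-29.41  -0.31 100.69] euler zyx [ 1.000e-02 -1.509e+01 -1.900e-01] F rail [-1.  -0.2 -4. ] w 0.04
tcp [ 0.5239 -0.1521  0.1906] rel cm [1.05 0.01 3.72] deg [-0.19  0.09  0.01]
```

View pics/wrist3.png

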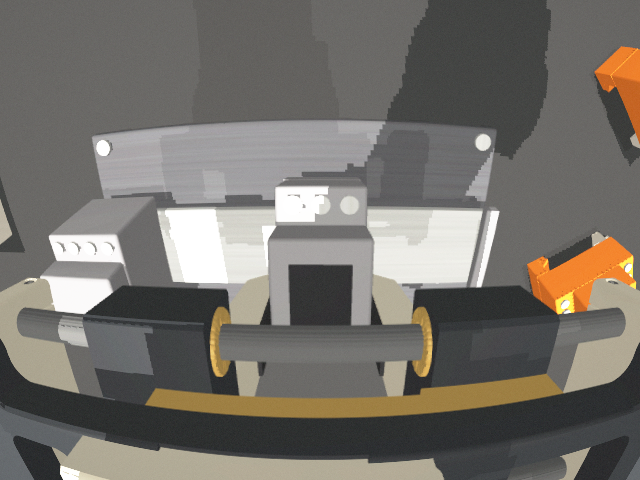

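View pics/scene3c.png

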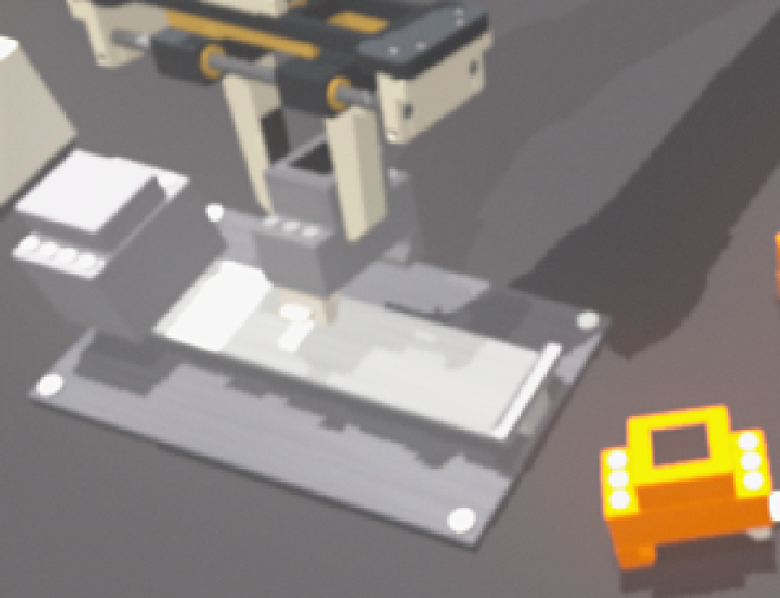

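Run:
```python
from h2 import *
im,d,P=load('scene3')
e=R.from_euler('z',-RY,degrees=True)
Q=e.apply((P-RAIL).reshape(-1,3)).reshape(P.shape)*1000
for n,(r0,r1,c0,c1) in {'ledge top':(184,192,102,124),'block top frame':(158,178,104,128),'end face':(196,212,102,124)}.items():
    q=Q[r0:r1,c0:c1].reshape(-1,3); 
    for _ in range(4):
        c=np.median(q,0) if _==0 else q.mean(0); n_=np.linalg.svd(q-c)[2][2]; r=abs((q-c)@n_); q=q[r<max(1.5,np.median(r)*2)]
    n_=n_*np.sign(n_[2]+n_[0]); print(n,len(q),c.round(1),n_.round(3),'tilt',np.degrees(np.arctan2(-n_[0],n_[2])).round(1))
```

```text
ledge top 138 [-1.6  1.  95.1] [-0.179 -0.038  0.983] tilt 10.3
block top frame 270 [-24.8  -0.9 113. ] [-0.026 -0.097  0.995] tilt 1.5
end face 291 [11.4  2.  77.7] [0.972 0.003 0.233] tilt -76.5
```

End-face plane at scene (113,204) gives a tilt of about 13.5–15° and lies within 1 mm of the prediction. Going down outside the edge.

Emit:
apply_moves --steps '[3, 0.4, 0, 1.5, 0, 0, 0, 3, 0.9, 0, 3.1, 0, 0, 0, 3, 1.05, 0, 3.6, -0.2, 0.1, 0, 3, 1.1, 0, 3.8, -0.2, 0.1, 0, 3, 1.1, 0, 3.9, -0.2, 0.1, 0, 3, 1.1, 0, 3.9, -0.2, 0.1, 0, 3, 1.1, 0, 3.9, -0.2, 0.1, 0, 3, 1.1, 0, 3.9, -0.2, 0.1, 0, 3, 1.1, 0, 3.9, -0.2, 0.1, 0, 3, 1.1, 0, 3.9, -0.2, 0.1, 0]'

```text
time_s: 6.28
ee_pos: [0.5234, -0.1522, 0.1502]
ee_rot: [0.016, 0.991, -0.002, 0.131]
ft_force: [0.4, 0.2, -2.7]
gripper_width: 0.0401
```

Run:
```python
from h2 import *
cur(); go(-.010,0,.0597,15);go(-.004,0,.0597,15)
snap('scene','scene4')
im=cv2.imread('pics/scene4.png')[100:330,0:300]; cv2.imwrite('pics/scene4c.png',cv2.resize(im,None,fx=2.6,fy=2.6,interpolation=3))
```

```text
t 6.28 centre rail frame mm [-30.    -0.18  60.27] euler zyx [  0. -15.   0.] F rail [ 0.4  0.2 -2.7] w 0.0401
tcp [ 0.5234 -0.1522  0.1502] rel cm [-1.92  0.02  0.57] deg [0. 0. 0.]
tcp [ 0.5234 -0.1522  0.1502] rel cm [-2.5   0.02  0.73] deg [0. 0. 0.]
```

View pics/scene4c.png

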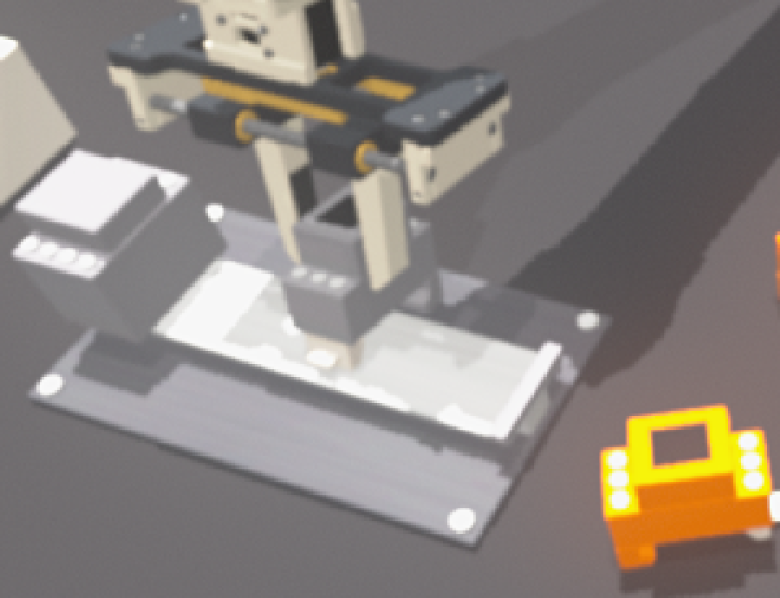

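The leg is outside the -x edge and the foot is over the rail top at crop (320,360), with no contact force. Sliding toward +x now.

Emit:
apply_moves --steps '[3, -0.3, 0, 0.1, 0, 0, 0, 3, -0.6, 0, 0.19, 0, 0, 0, 3, -0.9, 0, 0.28, 0, 0, 0, 3, -1.2, 0, 0.36, 0, 0, 0, 3, -1.5, 0, 0.45, 0, 0, 0, 3, -1.65, 0, 0.49, 0, 0, 0, 3, -1.8, 0, 0.53, 0, 0, 0, 3, -1.92, 0, 0.57, 0, 0, 0, 3, -1.92, 0, 0.57, 0, 0, 0, 3, -1.92, 0, 0.57, 0, 0, 0]'

```text
time_s: 7.17
ee_pos: [0.5433, -0.1529, 0.1495]
ee_rot: [0.016, 0.991, -0.002, 0.13]
ft_force: [0.1, -0.5, -2.7]
gripper_width: 0.0399
```

Run:
```python
from h2 import *
cur(); go(-.006,0,.0597,15);go(-.003,0,.0597,15)
```

```text
t 7.17 centre rail frame mm [-10.15  -0.15  59.57] euler zyx [ 0.000e+00 -1.498e+01  1.000e-02] F rail [ 0.1 -0.5 -2.7] w 0.0399
tcp [ 0.5433 -0.1529  0.1495] rel cm [-0.4   0.02  0.09] deg [ 0.01 -0.02  0.  ]
tcp [ 0.5433 -0.1529  0.1495] rel cm [-0.69  0.02  0.17] deg [ 0.01 -0.02  0.  ]
```

Still free. Continuing slowly until the leg makes contact.

Emit:
apply_moves --steps '[3, -0.08, 0, 0.02, 0, 0, 0, 3, -0.16, 0, 0.04, 0, 0, 0, 3, -0.24, 0, 0.06, 0, 0, 0, 3, -0.32, 0, 0.08, 0, 0, 0, 3, -0.4, 0, 0.1, 0, 0, 0, 3, -0.45, 0, 0.11, 0, 0, 0, 3, -0.5, 0, 0.12, 0, 0, 0, 3, -0.55, 0, 0.13, 0, 0, 0, 3, -0.6, 0, 0.14, 0, 0, 0, 3, -0.6, 0, 0.14, 0, 0, 0]'

```text
time_s: 8.0
ee_pos: [0.5477, -0.153, 0.1488]
ee_rot: [0.016, 0.992, -0.002, 0.128]
ft_force: [-4.9, 0.3, -4.3]
gripper_width: 0.0398
```

Run:
```python
from h2 import *
cur(); print(sense()['moment'].round(2))
snap('scene','scene5')
im=cv2.imread('pics/scene5.png')[100:330,0:300]; cv2.imwrite('pics/scene5c.png',cv2.resize(im,None,fx=2.6,fy=2.6,interpolation=3))
```

```text
t 8.0 centre rail frame mm [-6.26 -0.12 58.83] euler zyx [ -0.02 -14.7    0.03] F rail [-4.9  0.2 -4.3] w 0.0398
[0.   1.82 0.  ]
```

View pics/scene5c.png

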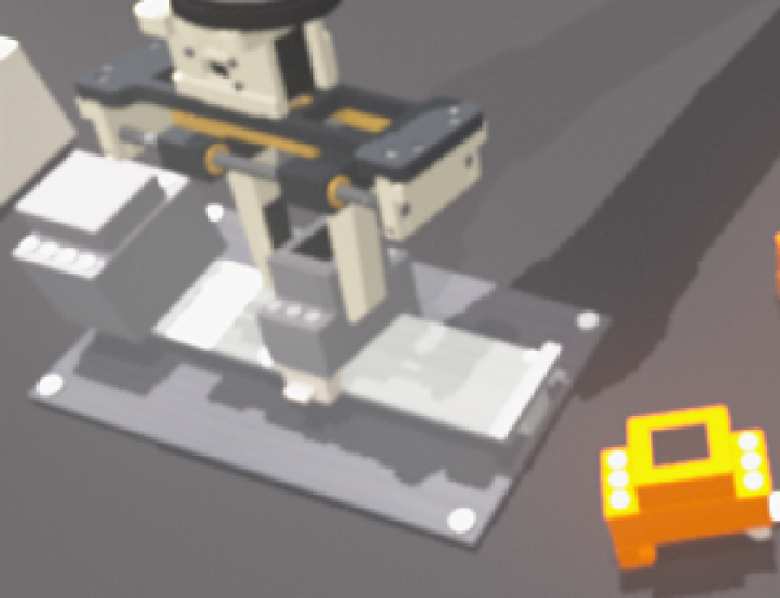

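Contact: -4.9 N in x with the centre at -6.3 mm (-6.5 predicted), so the lip is under the edge. Now I'll compute the rocking waypoints about the hook.

```bash
cat >> h2.py <<'E'
def rock(tilt,px=-.0296,pz=None):
    pz=(.025+.0026*tilt/15) if pz is None else pz
    T=R.from_euler('y',-tilt,degrees=True); c=np.array([px,0,pz])-T.apply([-.031,0,-.024])
    print(tilt,(c*1000).round(1),end=' '); return go(c[0],0,c[2],tilt)
E
python3 - <<'E'
from h2 import *
for t in (13,11,9,7,5,3,1,0): rock(t)
E
```

```text
13 [-4.8  0.  57.6] tcp [ 0.5477 -0.153   0.1488] rel cm [-0.38  0.01  0.18] deg [ 0.03  1.7  -0.02]
11 [-3.7  0.  56.4] tcp [ 0.5477 -0.153   0.1488] rel cm [-0.76  0.01  0.38] deg [ 0.03  3.7  -0.02]
9 [-2.7  0.  55.1] tcp [ 0.5477 -0.153   0.1488] rel cm [-1.14  0.01  0.58] deg [ 0.03  5.7  -0.02]
7 [-1.8  0.  53.8] tcp [ 0.5477 -0.153   0.1488] rel cm [-1.51  0.01  0.8 ] deg [ 0.03  7.7  -0.02]
5 [-0.8  0.  52.5] tcp [ 0.5477 -0.153   0.1488] rel cm [-1.88  0.01  1.04] deg [ 0.03  9.7  -0.01]
3 [ 0.1  0.  51.1] tcp [ 0.5477 -0.153   0.1488] rel cm [-2.24  0.01  1.28] deg [ 3.00e-02  1.17e+01 -1.00e-02]
1 [ 1.   0.  49.7] tcp [ 0.5477 -0.153   0.1488] rel cm [-2.59  0.01  1.54] deg [ 3.00e-02  1.37e+01 -1.00e-02]
0 [ 1.4  0.  49. ] tcp [ 0.5477 -0.153   0.1488] rel cm [-2.76  0.01  1.67] deg [ 3.00e-02  1.47e+01 -1.00e-02]
```

Emit:
apply_moves --steps '[3, -0.2, 0, 0.09, 0, 0.8, 0, 3, -0.38, 0, 0.18, 0, 1.7, 0, 3, -0.57, 0, 0.28, 0, 2.7, 0, 3, -0.76, 0, 0.38, 0, 3.7, 0, 3, -0.95, 0, 0.48, 0, 4.7, 0, 3, -1.14, 0, 0.58, 0, 5.7, 0, 3, -1.33, 0, 0.69, 0, 6.7, 0, 3, -1.51, 0, 0.8, 0, 7.7, 0, 3, -1.51, 0, 0.8, 0, 7.7, 0, 3, -1.51, 0, 0.8, 0, 7.7, 0]'

```text
time_s: 8.88
ee_pos: [0.5644, -0.1536, 0.1458]
ee_rot: [0.016, 0.998, -0.001, 0.061]
ft_force: [-5.3, -0.3, 2.6]
gripper_width: 0.0395
```

Run:
```python
from h2 import *
cur(); print(sense()['moment'].round(2))
for t in (5,3,1,0,-1): rock(t)
snap('scene','scene6')
im=cv2.imread('pics/scene6.png')[100:330,0:300]; cv2.imwrite('pics/scene6c.png',cv2.resize(im,None,fx=2.6,fy=2.6,interpolation=3))
```

```text
t 8.88 centre rail frame mm [-1.62 -0.2  54.79] euler zyx [-0.   -7.02  0.01] F rail [-5.3 -0.5  2.6] w 0.0395
[ 0.1   1.56 -0.01]
5 [-0.8  0.  52.5] tcp [ 0.5644 -0.1536  0.1458] rel cm [-0.37  0.02  0.28] deg [ 0.01  2.02 -0.  ]
3 [ 0.1  0.  51.1] tcp [ 0.5644 -0.1536  0.1458] rel cm [-0.76  0.02  0.47] deg [ 0.01  4.02 -0.  ]
1 [ 1.   0.  49.7] tcp [ 0.5644 -0.1536  0.1458] rel cm [-1.14  0.02  0.68] deg [ 0.01  6.02 -0.  ]
0 [ 1.4  0.  49. ] tcp [ 0.5644 -0.1536  0.1458] rel cm [-1.33  0.02  0.79] deg [ 0.01  7.02 -0.  ]
-1 [ 1.8  0.  48.3] tcp [ 0.5644 -0.1536  0.1458] rel cm [-1.52  0.02  0.9 ] deg [ 0.01  8.02 -0.  ]
```

View pics/scene6c.png

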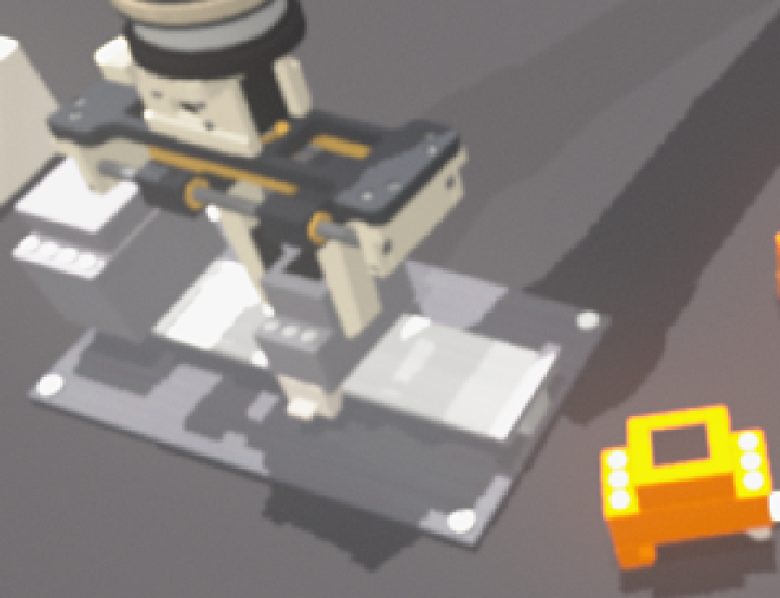

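Contact is starting at the foot (about 5 N up). Continuing down, with some extra press.

Emit:
apply_moves --steps '[3, -0.18, 0, 0.14, 0, 1, 0, 3, -0.36, 0, 0.28, 0, 2, 0, 3, -0.54, 0, 0.38, 0, 3, 0, 3, -0.72, 0, 0.48, 0, 4, 0, 3, -0.9, 0, 0.6, 0, 5, 0, 3, -1.08, 0, 0.7, 0, 6, 0, 3, -1.25, 0, 0.85, 0, 7, 0, 3, -1.3, 0, 1.0, 0, 7.5, 0, 3, -1.3, 0, 1.1, 0, 8, 0, 3, -1.3, 0, 1.1, 0, 8, 0]'

```text
time_s: 9.77
ee_pos: [0.5801, -0.154, 0.1399]
ee_rot: [0.016, 1.0, -0.0, -0.006]
ft_force: [-7.6, 1.9, 14.1]
gripper_width: 0.0395
```

Run:
```python
from h2 import *
cur(); print(sense()['moment'].round(2))
snap('scene','scene7')
im=cv2.imread('pics/scene7.png')[100:330,0:300]; cv2.imwrite('pics/scene7c.png',cv2.resize(im,None,fx=2.6,fy=2.6,interpolation=3))
```

```text
t 9.77 centre rail frame mm [ 1.72 -0.13 49.38] euler zyx [ 0.01  0.74 -0.03] F rail [-7.6  1.7 14.1] w 0.0395
[ 0.18  1.7  -0.05]
```

View pics/scene7c.png

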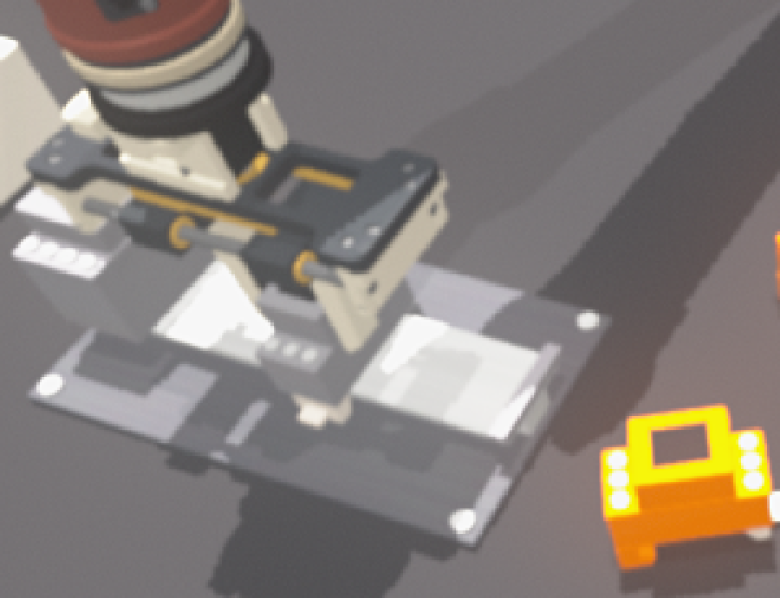

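```bash
cat >> h2.py <<'E'
def plane(Q,box):
    r0,r1,c0,c1=box; q=Q[r0:r1,c0:c1].reshape(-1,3); q=q[np.isfinite(q).all(1)]
    for i in range(5):
        c=np.median(q,0) if i==0 else q.mean(0); n=np.linalg.svd(q-c,full_matrices=False)[2][2]; r=abs((q-c)@n); q=q[r<max(1.2,np.median(r)*2)]
    n=n*np.sign(n[2]+n[0]); return len(q),c.round(1),n.round(3)
def railQ(fn):
    im,d,P=load(fn); return im,R.from_euler('z',-RY,degrees=True).apply((P-RAIL).reshape(-1,3)).reshape(P.shape)*1000
E
python3 - <<'E'
from h2 import *
im,Q=railQ('scene7')
# end face crop px (270..330, 360..395)/2.6 ; ledge (275..325,340..355)
print('face',plane(Q,(100+139,100+150,106,125)))
print('ledge',plane(Q,(100+130,100+138,106,124)))
q=Q[100+120:100+165:2,116]; print(q.round(1).tolist())
c=cv2.resize(im[205:275,85:160][:,:,::-1],None,fx=8,fy=8,interpolation=0); cv2.imwrite('pics/z7.png',c)
E
```

```text
face (156, array([42.6,  1.4, 21.9]), array([ 1.   ,  0.019, -0.015]))
ledge (110, array([32.8,  1.7, 35.4]), array([-0.112, -0.083,  0.99 ]))
[[25.4, 9.8, 60.5], [26.3, 9.0, 56.9], [26.8, 7.5, 52.6], [24.8, 2.3, 43.7], [26.2, 2.1, 40.9], [25.0, -1.9, 33.3], [29.6, 2.3, 35.8], [32.2, 3.8, 35.0], [36.3, 7.5, 36.9], [38.1, 7.8, 34.6], [41.5, 10.3, 35.2], [43.4, 10.8, 33.1], [42.6, 7.2, 25.9], [43.2, 5.8, 21.4], [42.7, 2.4, 14.4], [42.6, -0.2, 8.2], [41.7, -4.2, 0.4], [40.5, -8.6, -8.2], [39.9, -12.2, -15.7], [45.8, -5.8, -10.1], [48.5, -4.1, -10.8], [47.8, -8.0, -18.8], [50.2, -6.9, -20.3]]
```

View pics/z7.png

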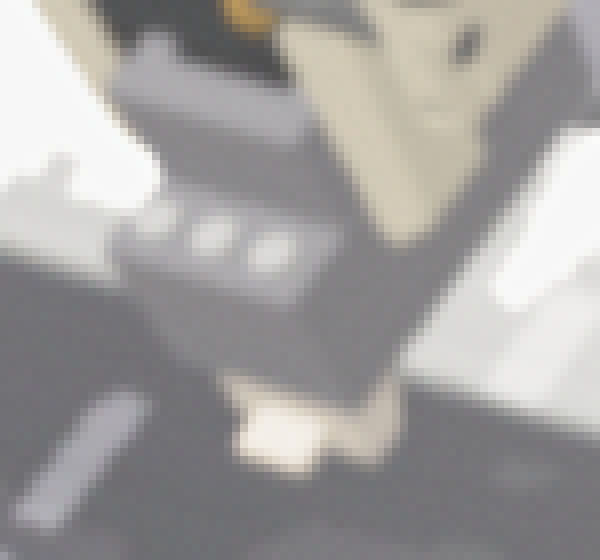

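Run:
```python
from h2 import *
im,d,P=load('scene0')
Q=R.from_euler('z',-22.6,degrees=True).apply((P-np.array([.5898,.1976,.020])).reshape(-1,3)).reshape(P.shape)*1000
for u in (352,357,361): print(u,[(v,*Q[v,u].round(1)) for v in range(318,350,2)])
im,Q=railQ('scene7')
for u in (112,116,120,124,128): print(u,[(v,*Q[v,u].round(1)) for v in range(240,268,2)])
```

```text
352 [(318, np.float64(34.8), np.float64(-8.1), np.float64(38.0)), (320, np.float64(35.5), np.float64(-7.9), np.float64(33.9)), (322, np.float64(38.6), np.float64(-8.4), np.float64(34.6)), (324, np.float64(41.4), np.float64(-8.7), np.float64(34.6)), (326, np.float64(41.8), np.float64(-8.5), np.float64(29.9)), (328, np.float64(41.0), np.float64(-8.1), np.float64(22.9)), (330, np.float64(41.4), np.float64(-7.9), np.float64(18.0)), (332, np.float64(40.7), np.float64(-7.5), np.float64(10.9)), (334, np.float64(41.2), np.float64(-7.4), np.float64(6.1)), (336, np.float64(39.1), np.float64(-6.6), np.float64(-4.2)), (338, np.float64(39.2), np.float64(-6.3), np.float64(-10.1)), (340, np.float64(42.2), np.float64(-6.7), np.float64(-9.7)), (342, np.float64(43.3), np.float64(-6.7), np.float64(-13.5)), (344, np.float64(43.3), np.float64(-6.4), np.float64(-19.7)), (346, np.float64(45.4), np.float64(-6.6), np.float64(-21.2)), (348, np.float64(48.6), np.float64(-7.0), np.float64(-20.7))]
357 [(318, np.float64(33.9), np.float64(-1.4), np.float64(35.1)), (320, np.float64(36.3), np.float64(-1.7), np.floa
[... 5441 characters left out ...]
oat64(18.3), np.float64(19.3)), (246, np.float64(35.6), np.float64(19.2), np.float64(17.7)), (248, np.float64(37.9), np.float64(20.1), np.float64(16.2)), (250, np.float64(37.9), np.float64(17.9), np.float64(10.4)), (252, np.float64(40.0), np.float64(18.5), np.float64(8.5)), (254, np.float64(41.4), np.float64(18.2), np.float64(5.3)), (256, np.float64(42.4), np.float64(17.2), np.float64(1.1)), (258, np.float64(40.3), np.float64(11.7), np.float64(-9.3)), (260, np.float64(39.4), np.float64(7.8), np.float64(-17.4)), (262, np.float64(39.7), np.float64(5.8), np.float64(-23.1)), (264, np.float64(44.1), np.float64(9.8), np.float64(-20.6)), (266, np.float64(46.1), np.float64(10.2), np.float64(-22.9))]
```

Ledge height is 35.4 mm over the rail (35 when seated). The foot's face sits 2.3 mm behind the end face, the same as at rest, so it looks snapped. I'll press a bit more, then test with a light tug.

Emit:
apply_moves --steps '[3, 0, 0, 0.3, 0, 0, 0, 3, 0.05, 0, 0.6, 0, 0.5, 0, 3, 0.1, 0, 0.8, 0, 0.8, 0, 3, 0.1, 0, 0.8, 0, 0.8, 0, 3, 0.1, 0, 0.8, 0, 0.8, 0, 3, 0.1, 0, 0.8, 0, 0.8, 0, 3, 0.1, 0, 0.8, 0, 0.8, 0, 3, 0.1, 0, 0.8, 0, 0.8, 0, 3, 0.1, 0, 0.8, 0, 0.8, 0, 3, 0.1, 0, 0.8, 0, 0.8, 0]'

```text
time_s: 10.65
ee_pos: [0.5809, -0.1537, 0.1397]
ee_rot: [0.016, 1.0, -0.001, -0.01]
ft_force: [-12.9, 1.6, 34.1]
gripper_width: 0.0398
```

Run:
```python
from h2 import *
cur(); print(sense()['moment'].round(2)); go(.0005,0,.053,0)
```

```text
t 10.65 centre rail frame mm [1.97e+00 3.00e-02 4.93e+01] euler zyx [ 0.04  1.11 -0.1 ] F rail [-12.9   1.2  34.1] w 0.0398
[0.56 3.   0.03]
tcp [ 0.5809 -0.1537  0.1397] rel cm [ 0.33 -0.02 -0.38] deg [-0.1  -1.11  0.04]
```

Solidly bottomed: 34 N, with z unchanged. Now a gentle tug.

Emit:
apply_moves --steps '[3, 0.1, 0, 0, 0, -0.4, 0, 3, 0.2, 0, -0.2, 0, -0.8, 0, 3, 0.25, 0, -0.3, 0, -1.1, 0, 3, 0.25, 0, -0.3, 0, -1.1, 0, 3, 0.25, 0, -0.3, 0, -1.1, 0, 3, 0.25, 0, -0.3, 0, -1.1, 0, 3, 0.25, 0, -0.3, 0, -1.1, 0, 3, 0.25, 0, -0.3, 0, -1.1, 0, 3, 0.25, 0, -0.3, 0, -1.1, 0, 3, 0.25, 0, -0.3, 0, -1.1, 0]'

```text
time_s: 11.48
ee_pos: [0.5782, -0.1536, 0.1418]
ee_rot: [0.016, 1.0, -0.001, -0.001]
ft_force: [2.2, -0.3, -20.3]
gripper_width: 0.0398
```

Run:
```python
from h2 import *
cur(); print(sense()['moment'].round(2)); go(.0005,0,.0495,0)
```

```text
t 11.48 centre rail frame mm [ 0.91  0.14 51.22] euler zyx [ 0.04  0.07 -0.08] F rail [  2.3  -0.3 -20.3] w 0.0398
[-0.17 -0.14  0.02]
tcp [ 0.5782 -0.1536  0.1418] rel cm [ 0.05 -0.03  0.17] deg [-0.08 -0.07  0.04]
```

It holds against a pull of about 17 N, so it is latched. Easing down, releasing and retracting.

Emit:
apply_moves --steps '[3, 0, 0, 0.1, 0, 0, 0, 3, 0, 0, 0.2, 0, 0, 0, 3, 0, 0, 0.25, 0, 0, 0, 3, 0, 0, 0.25, 0, 0, 0, 3, 0, 0, 0.25, 0, 0, 0, 6, 0, 0, 0.2, 0, 0, 0, 6, 0, 0, 0.2, 0, 0, 0, 6, 0, 0, 0.2, 0, 0, 0, 6, 0, 0, 0.2, 0, 0, 0, 6, 0, 0, 0.2, 0, 0, 0]'

```text
time_s: 12.32
ee_pos: [0.5789, -0.1536, 0.1403]
ee_rot: [0.016, 1.0, -0.001, 0.0]
ft_force: [-0.3, -0.3, 0.0]
gripper_width: 0.0593
```

Emit:
apply_moves --steps '[6, 0, 0, 0, 0, 0, 0, 6, 0, 0, -1, 0, 0, 0, 6, 0, 0, -3, 0, 0, 0, 6, 0, 0, -6, 0, 0, 0, 6, 0, 0, -9, 0, 0, 0, 6, 4, 0, -12, 0, 0, 0, 6, 6, 3, -14, 0, 0, 0, 6, 8, 7, -14, 0, 0, 0, 6, 8, 11, -14, 0, 0, 0, 6, 8, 15, -14, 0, 0, 0]'

```text
time_s: 13.15
ee_pos: [0.5023, -0.0041, 0.2819]
ee_rot: [0.017, 1.0, -0.001, 0.001]
ft_force: [1.7, 0.3, 0.1]
gripper_width: 0.0597
```

Run:
```python
from h2 import *
cur(); 
snap('scene','scene8'); snap('top','top8')
im,Q=railQ('scene8')
a=cv2.resize(cv2.imread('pics/scene8.png')[170:290,40:200],None,fx=4,fy=4,interpolation=3); cv2.imwrite('pics/z8.png',a)
cv2.imwrite('pics/z8t.png',cv2.resize(cv2.imread('pics/top8.png')[140:290,420:640],None,fx=3,fy=3,interpolation=3))
for fn in ('top8','scene8'):
    im,Q=railQ(fn); sel=(abs(Q[...,0])<60)&(abs(Q[...,1])<45)
    for lo,hi in ((55,65),(30,40)):
        k=sel&(Q[...,2]>lo)&(Q[...,2]<hi); print(fn,lo,k.sum(),rect(Q[k][:,:2]/1000),np.median(Q[k][:,2]))
        A=np.c_[Q[k][:,:2],np.ones(k.sum())]; co=np.linalg.lstsq(A,Q[k][:,2],rcond=None)[0]; print('  slope deg',np.degrees(co[:2]).round(2))
    im,d,P=load(fn)
    k=(abs(P[...,0]-.416)<.06)&(abs(P[...,1]-.237)<.06)&(P[...,2]>.045)&(P[...,2]<.058); print('kb',rect(P[k][:,:2]) if k.sum()>20 else k.sum())
im,Q=railQ('scene8')
for u in (112,116,120): print(u,[tuple(Q[v,u].round(1).tolist()) for v in range(240,268,2)])
```

```text
t 13.15 centre rail frame mm [-79.5  147.02 191.28] euler zyx [-0.12 -0.16 -0.12] F rail [1.7 0.3 0.1] w 0.0597
top8 55 0 (array([0., 0.]), array([0., 0.]), 0.0) nan
  slope deg [0. 0.]
top8 30 0 (array([0., 0.]), array([0., 0.]), 0.0) nan
  slope deg [0. 0.]
kb (array([416., 237.]), array([52. , 76.1]), 65.21)
scene8 55 835 (array([ 0.6, -0.7]), array([43. , 50.7]), 89.65) 59.94965392065157
  slope deg [-0.71 -1.41]
scene8 30 575 (array([0.7, 0.1]), array([40.7, 85.2]), 89.51) 35.08635371669779
  slope deg [-0.07 -1.75]
kb (array([415.5, 235.6]), array([52.3, 76.7]), 64.98)
112 [(43.3, 5.1, 35.2), (41.7, 0.2, 26.5), (41.9, -2.1, 21.0), (42.4, -3.7, 16.2), (42.9, -5.6, 11.2), (41.7, -10.1, 2.7), (33.0, -26.3, -20.8), (35.8, -24.7, -21.7), (40.2, -20.6, -19.2), (43.0, -18.9, -19.9), (45.0, -18.5, -22.2), (49.0, -14.9, -20.5), (51.4, -13.8, -21.9), (55.2, -10.5, -20.4)]
116 [(41.8, 10.8, 35.8), (42.5, 9.6, 31.6), (42.1, 6.5, 25.0), (42.2, 4.2, 19.4), (41.6, 0.9, 12.4), (42.5, -0.4, 8.0), (42.1, -3.5, 1.2), (40.3, -8.9, -8.5), (39.7, -12.5, -16.1), (45.5, -6.2, -10.7), (48.2, -4.7, -11.6), (47.2, -8.9, -20.0), (49.0, -8.8, -22.8), (52.9, -5.4, -21.1)]
120 [(39.9, 16.0, 35.7), (41.6, 16.2, 33.3), (42.7, 15.5, 29.7), (41.5, 11.4, 21.7), (42.1, 9.8, 17.0), (42.5, 8.1, 11.9), (42.1, 4.9, 5.0), (40.4, -0.2, -4.5), (40.1, -3.1, -11.2), (42.4, -2.3, -13.0), (46.6, 1.5, -10.8), (48.5, 1.8, -13.3), (47.2, -2.9, -22.4), (50.9, 0.1, -21.2)]
  return _methods._mean(a, axis=axis, dtype=dtype,
  ret = ret.dtype.type(ret / rcount)
```

View pics/z8.png

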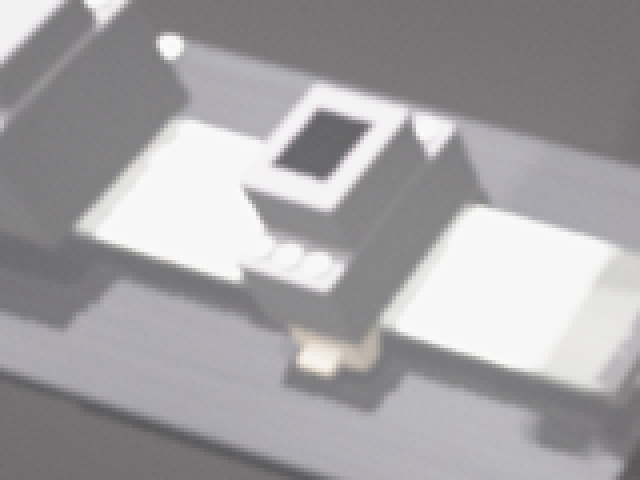

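View pics/z8t.png

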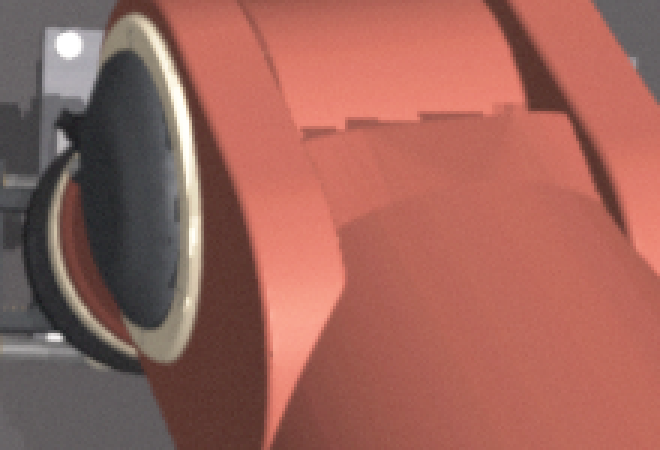

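The scene view shows the module flat on the rail. Its block is at crop (330,140), and the foot at crop (335,350) is in its rest position below the far edge. Heights are 59.9 and 35.1 mm over the rail (60 and 35 nominal), and the yaw error is under 0.5°. The knob box hasn't moved, and the arm is clear.

```bash
python3 -c "
from station import *
print(sign_off())"
```

```text
the job is handed in; nothing more can be done
None
```

The grey relay module is fitted on the bare stretch of rail, released, and handed in at about 13.3 s. I hooked its lip under the robot-side edge at a 15° tilt, with light contact where expected. I then rocked it down until the foot snapped under the far edge.

**While gripped:** pressing down with 34 N moved it no lower. A pull of about 17 N did not unlatch it, though the gripper rose about 2 mm (play or slip in the grip).

**After release (scene camera only):**

| Check | Result |
|---|---|
| Position from the middle of the stretch | about 0.7 mm in x, within 1 mm in y |
| Tops above the rail | 59.9 and 35.1 mm (60 and 35 when seated) |
| Yaw error against the rail | under 0.5° |
| Foot | same position relative to the module as at rest |
| Knob box | unmoved, within measurement noise |

**Failed or disagreeing checks:**
- **Top camera:** its final view of the module was blocked by the arm, so the seated pose rests on the scene camera alone.
- **Sideways tilt:** the scene depth showed about 1.5° of slope along the rail. I put that down to camera bias but did not check it separately.
- **Camera offset:** the two cameras differed by 1 to 2 mm, so I used the average.

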